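# Switch on the hot plate under the moka pot

## Task

Get the coffee going on the double hot plate, using only light presses with the fingers, nothing grasped: press down the red mains key, then the white ring key on the moka pot's side, then the green start key, in that order, each gently until it is well down. The other white key must stay up; pick nothing up, and leave the moka pot, the saucepan and everything else where they stand.

Things in the scene. Friction and masses are not known exactly. Their poses are not given: they have to be found in the camera images.
- hob: White double hot plate, 320 (x) x 500 (y) x 70 mm high, fixed; origin under its centre. Its top at -x is the control panel; keys along x = -115 mm: red y = +105, left white +35, right white -35, green -105 mm. Behind are two dark rings, 164 mm across, tops at 82 mm: left at (+45, +125), right at (+45, -125) mm. Each white key works the ring on its side. Yaw varies up to 0.3 rad.
- key_red (a joint): Red mains key, the one at the hot plate's +y end: a square push key, 32 x 32 mm, its flat top 16 mm above the panel when up. Value: metres pressed in, 0 up, 0.012 on its hard stop; 0.005 or more is enough. It starts below 0.0015, moves straight down, resists with about 3 N, stays where it is left (no spring); cannot be raised again.
- key_left (a joint): Left white ring key (beside the red one), for the ring at hot plate +y: a square push key, 32 x 32 mm, its flat top 16 mm above the panel when up. Value: metres pressed in, 0 up, 0.012 on its hard stop; 0.005 or more is enough. It starts below 0.0015, moves straight down, resists with about 3 N, stays where it is left (no spring); cannot be raised again.
- key_right (a joint): Right white ring key (beside the green one), for the ring at hot plate -y: a square push key, 32 x 32 mm, its flat top 16 mm above the panel when up. Value: metres pressed in, 0 up, 0.012 on its hard stop; 0.005 or more is enough. It starts below 0.0015, moves straight down, resists with about 3 N, stays where it is left (no spring); cannot be raised again.
- key_green (a joint): Green start key, the one at the hot plate's -y end: a square push key, 32 x 32 mm, its flat top 16 mm above the panel when up. Value: metres pressed in, 0 up, 0.012 on its hard stop; 0.005 or more is enough. It starts below 0.0015, moves straight down, resists with about 3 N, stays where it is left (no spring); cannot be raised again.
- top_red (a point): Centre of the top face of the red key; it sinks with the key. z up.
- top_left (a point): Centre of the top face of the left white key; it sinks with the key. z up.
- top_right (a point): Centre of the top face of the right white key; it sinks with the key. z up.
- top_green (a point): Centre of the top face of the green key; it sinks with the key. z up.
- moka: Bare aluminium stove-top moka coffee pot, waisted, 96 mm across, 169 mm high with its black lid knob; black handle on its own +x side reaching 90 mm from its axis and turned away from the keys. Loose, standing on one of the two rings; origin at the centre of its underside, z up. Which ring it stands on varies.
- saucepan: Open steel saucepan, 140 mm across, 75 mm high, long black handle on its own +x side reaching 193 mm from its axis and turned away from the keys. Loose, on the other ring; origin at the centre of its underside.
- mug: Blue mug, 82 mm across, 95 mm high, loose bystander; origin under its centre.
- coffee_tin: Red coffee tin with black cap, 90 mm across, 130 mm high, loose bystander; origin under its centre.
- sugar_jar: Glass sugar jar with steel lid, 80 mm across, 110 mm high, loose bystander; origin under its centre.
- spoon: Spoon lying flat, loose bystander.
- bowl: White bowl, 130 mm across, 55 mm high, loose bystander; origin under its centre.
Not all that is in view belongs to the job. What is shaped like the moka but orange or yellow is not meant.

How it is judged:
On the way, in this order (a step that is already met when the one before it is completed fails the run):
1. the red mains key is pressed down, the other keys still up (value of joint key_red above 0.005 m and value of joint each of key_left, key_right, key_green below 0.003 m), for 0.1 s.
2. the white key on the moka pot's side is pressed down, the other white and the green key still up (((y of moka in the frame of hob above 0 m and value of joint key_left above 0.005 m and value of joint key_right below 0.003 m) or (y of moka in the frame of hob below 0 m and value of joint key_right above 0.005 m and value of joint key_left below 0.003 m)) and value of joint key_green below 0.003 m), for 0.1 s.
3. the green start key is pressed down (value of joint key_green above 0.005 m), for 0.1 s.
At the end, for the whole second after the job is handed in: The red key, the white key on the moka pot's side and the green key are each down more than 5 of their 12 mm, the other white key is up (pressed less than 3 mm); the moka pot and saucepan stand upright within 20 mm of where they were, and the other loose things within 30 mm (value of joint each of key_red, key_green above 0.005 m and ((y of moka in the frame of hob above 0 m and value of joint key_left above 0.005 m and value of joint key_right below 0.003 m) or (y of moka in the frame of hob below 0 m and value of joint key_right above 0.005 m and value of joint key_left below 0.003 m)) and distance of each of moka, saucepan from where it was at the start of the episode below 0.02 m and angle between each of moka, saucepan's own z axis and vertical below 0.1 rad and distance of each of mug, coffee_tin, sugar_jar, spoon, bowl from where it was at the start of the episode below 0.03 m); the robot touches nothing.
It fails at once if the white key of the saucepan's ring is pressed (3 mm or more) ((y of moka in the frame of hob above 0 m and value of joint key_right above 0.003 m) or (y of moka in the frame of hob below 0 m and value of joint key_left above 0.003 m)).
It fails at once if a key is pressed out of order: a white key before the red one is down, or the green one before a white one is down ((value of joint any of key_left, key_right above 0.003 m and value of joint key_red below 0.0045 m) or (value of joint key_green above 0.003 m and value of joint each of key_left, key_right below 0.0045 m)).
It fails at once if the robot bears on the hot plate or its keys with more than 35 N (contact force between any of the fingers, the arm and hob above 35 N).
It fails at once if the moka pot or saucepan is shoved, lifted (20 mm) or tipped (distance of any of moka, saucepan from where it was at the start of the episode above 0.02 m or angle between any of moka, saucepan's own z axis and vertical above 0.2 rad).
It fails at once if another loose thing is moved or lifted (30 mm) (distance of any of mug, coffee_tin, sugar_jar, spoon, bowl from where it was at the start of the episode above 0.03 m).
It also fails if it takes over 42 s, if anything falls off the work surface, if the arm or the gripper's body presses on something with over 40 N, if the wrist force passes 120 N, or if a joint passes its speed limit or range.

## Robot

A 6-joint arm with a two-finger parallel gripper is mounted at the origin on the work surface. World frame = base frame: x ahead of the robot, y to its left, z up, the work surface at z = 0. Lengths are in m, angles in rad, forces in N, time in s.
With the tool pointing down it reaches from about 0.25 to 0.775 m from the base axis. Payload 4 kg.
Tool frame: the origin (TCP) lies at the centre of the arm's flange, where the gripper is bolted on; the fingertips stand 199 mm ahead of it and the grasp point (between the pads) lies 180 mm ahead of it; z points along the fingers, y is the line along which they close (so a half turn about z gives the same grasp; the last joint's range is limited). The gripper opens to 94 mm and grips with 3 to 60 N. Pads are 16 mm wide; open, the fingers measure 119 mm over their backs; the gripper's body (75 mm by 177 mm) begins 78 mm behind the grasp point.
Start: joints at [1.199, 0.087, 1.371, -0, 1.684, -0.103], TCP at [0.146, 0.53, 0.405] pointing down, gripper open.
Joint ranges: [-3.1, 3.1], [-0.76, 2.03], [0.27, 2.55], [-1.08, 4.22], [0.17, 2.65], [-2.57, 2.57]. Speed limits (rad/s): [2.79, 2.79, 3.14, 3.14, 3.14, 3.14].

## Interface

Orientations are given as [roll, pitch, yaw] about the fixed x, y, z axes, in that order (R = Rz(yaw) Ry(pitch) Rx(roll)).
In Python, from bench import robot, eyes, models gives the robot as it stands.
- The arm moves only by the tool step_arm, never from a script. Its argument "commands" is a list that holds one entry, the list of rows, each a list of 7 numbers: the shift along the tool's x, y, z in mm, then the turn, a rotation vector about the tool's x, y, z in rad, then the finger opening in mm, from 0 to 94. In form: [[[tx, ty, tz, wx, wy, wz, gripper], ...]]. A call has 1 to 20 rows; each row shifts and turns the commanded pose from where the row before left it, along the tool's axes as they then stand; what a row does not reach is not made up. A row lasts 1/8 s, in which the tool goes at most 62.5 mm and 10.7 degrees, less where a joint would pass 70% of its speed; a pose out of reach is approached as far as the arm can. A call is refused whole if a number of a shift passes 62.5 or a number of a turn 0.188, either way. A call with a gripper value outside its range is refused whole. The fingers move at their own pace and stop on an object; the grip force is fixed at half the most. Time passes only in rows, so rows that do not move let the fingers close. It gives the time, the measured TCP pose, the force, the opening and the grip force at its end, in the units of the state.
- robot.get_obs(): the state, without advancing time (a new reading comes with each control period).
- eyes.snapshot(name): name is "scene" or "top" or "wrist"; returns a dict with "color" (420x560x3 uint8, red, green, blue), "camera_matrix" (3x3 intrinsics, pixels), "eye" and "rotation" of the camera in the world; the wrist camera has in their place "tool_from_camera" (4x4, takes a point from camera to tool coordinates, whose origin is the TCP and whose axes are the flange's). Camera axes: x right, y up, looking along -z (the intrinsics and any distortion apply to the point x, -y, -z); pixel columns grow to the right and rows downward; lengths in m; the calibration is good to about 2 mm. The wrist camera is an equidistant fisheye: a pixel r from the principal point sees the ray r / f radians off the axis. A picture is of the moment at which its call begins: read the wrist's pose just before it. There is no depth.
- robot.close_job(): hands the job in; it is judged then, once.
Trained networks look in a picture, given as the dict that the camera call returned (one of the last four; its "shot" number tells which), for a name from the list of things; names that differ only in an ending like _2 or _b are one class to them, and where a whole thing is asked for, a point or a joint stands for the part that bears it (a point fixed in the world has none). Each returns a list of dicts, best first, with "confidence" (0 to 1); they miss things now and then, are a little off and sometimes report something else, mostly with a low value. They report only what shows in the picture. A call takes as long as a camera call. They do not tell look-alikes from the thing itself.
- models.masks_of(picture, query): "mask" (420x560 bool, what is visible of it) and "xy" ([column, row] in pixels, amid what is visible of it).
- models.tip_of(picture, query): "xy" ([column, row] in pixels: a listed point, or the origin of a listed thing).
The state is a dict: "time": time; "joint_positions": joint angles; "qvel": joint speeds; "joint_torque": joint torques, N m; "tool_pos": TCP position; "ee_rot": TCP orientation; "wrist_force": force on the tool from outside, world axes, zero at the start; "wrist_torque": the same for the moment, N m; "width": finger opening in m; "finger_force": force on a finger pad.
Only numpy, scipy, OpenCV 4.12 (cv2) and the standard library are available. Lean on these libraries where they do the work, as an engineer would, in place of code of your own. Each camera call takes 0.05 s, during which the arm holds its last target. There are 200 camera calls.

## Working session

There is one attempt and no reset: what is moved stays moved. The work goes in short steps, Python scripts to look and compute and a tool call to move; the robot and the scene stay as the last step left them, time stands still between calls to the robot, and variables do not carry over. Pictures are saved under pics/ and viewed, at most 10 in all, crops included, and the job is handed in when it is done.

Besides the shell and the picture viewer there is one more tool, called as name(argument=value, ...), one argument or row to a line, values as JSON. step_arm: Moves the arm, as the interface text tells. Its arguments: {"type":"object","properties":{"commands":{"type":"array"}},"required":["commands"]}

```bash
mkdir -p pics
cat > h.py <<'E'
import numpy as np, cv2
from bench import robot, eyes, models
def project(s,P):
    R=np.array(s["rotation"]);K=np.array(s["camera_matrix"])
    c=(np.atleast_2d(P)-s["eye"])@R
    q=np.c_[c[:,0],-c[:,1],-c[:,2]]@K.T
    return q[:,:2]/q[:,2:]
def ray(s,xy,z):
    K=np.array(s["camera_matrix"]);d=np.linalg.solve(K,[xy[0],xy[1],1]);d=np.array(s["rotation"])@[d[0],-d[1],-d[2]]
    e=np.array(s["eye"]);return e+d*(z-e[2])/d[2]
E
python3 - <<'E'
from h import *
o=robot.get_obs();print(o["tool_pos"],o["ee_rot"],o["time"],o["wrist_force"])
for n in("top","scene"):
    s=eyes.snapshot(n);cv2.imwrite(f"pics/{n}.png",s["color"][:,:,::-1])
    for q,z in(("top_red",.086),("top_left",.086),("top_right",.086),("top_green",.086),("moka",.082),("saucepan",.082),("hob",0)):
        for r in models.tip_of(s,q)[:2]:print(n,q,round(r["confidence"],2),np.round(r["xy"],1),ray(s,r["xy"],z).round(4))
E
```

```text
[0.14602232 0.53014003 0.4035192 ] [-3.13945455e+00 -2.34828961e-04  2.87278631e+00] 0.0 [ 0.95599708 -0.45141869 -0.32677952]Traceback (most recent call last):
  File "<stdin>", line 6, in <module>
  File "h.py", line 10, in ray
    e=np.array(s["eye"]);return e+d*(z-e[2])/d[2]
                                             ~^^^
IndexError: invalid index to scalar variable.
```

Run:
```python
from h import *
s=eyes.snapshot("top")
print({k:(v if k!="color" else v.shape) for k,v in s.items()}); print(models.tip_of(s,"top_red")[:2])
```

```text
{'color': (420, 560, 3), 'camera_matrix': array([[497.09881238,   0.        , 278.31683959],
       [  0.        , 497.09881238, 201.77576993],
       [  0.        ,   0.        ,   1.        ]]), 'eye': array([ 0.16880129, -0.01531316,  1.7896676 ]), 'rotation': array([ 2.07157992e-01, -1.39294730e-03, -1.49797680e+00]), 'shot': 2}
[{'xy': [243.6, 210.2], 'confidence': 0.67}]
```

View pics/top.png

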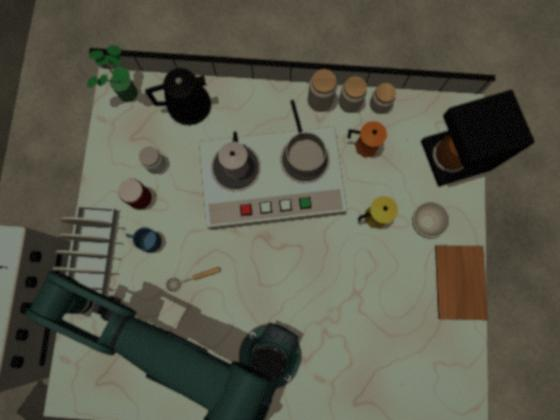

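The top view shows the hob with red key (246,210), whites (266,208) and (285,205), and green (305,202). The moka is on the left ring (235,158) and the saucepan on the right (305,155), so the left white key is the one to press. Camera rotation is given as roll/pitch/yaw.

```bash
sed -i 's/^import numpy.*/&\nfrom scipy.spatial.transform import Rotation as Ro\nfrom scipy.optimize import least_squares/; s/np.array(s\["rotation"\])/Ro.from_euler("xyz",s["rotation"]).as_matrix()/' h.py
python3 - <<'E'
from h import *
Q=["top_red","top_left","top_right","top_green"];obs=[]
for n in("top","scene"):
    s=eyes.snapshot(n);cv2.imwrite(f"pics/{n}.png",s["color"][:,:,::-1])
    for i,q in enumerate(Q+["moka","saucepan"]):
        z=.086 if i<4 else .082
        for r in models.tip_of(s,q)[:2]:print(n,q,round(r["confidence"],2),np.round(r["xy"],1),ray(s,r["xy"],z).round(4))
    if n=="top":
        # colour blobs of keys
        hsv=cv2.cvtColor(s["color"],cv2.COLOR_RGB2HSV)
    for q in Q:
        for r in models.masks_of(s,q)[:2]:print(n,"mask",q,round(r["confidence"],2),np.round(r["xy"],1),r["mask"].sum(),ray(s,r["xy"],.086).round(4))
    for r in models.masks_of(s,"hob")[:1]:
        print("hob",r["confidence"],r["xy"],r["mask"].sum())
E
```

```text
top top_red 0.58 [243.5 213.7] [0.4749 0.1263 0.086 ]
top top_left 0.64 [263.6 209.2] [0.4959 0.0577 0.086 ]
top top_right 0.39 [281.4 203.8] [ 0.5197 -0.0029  0.086 ]
top top_green 0.44 [302.7 201.6] [ 0.533  -0.0768  0.086 ]
top moka 0.82 [236.4 164.3] [0.6522 0.1675 0.082 ]
top moka 0.8 [376.  213.8] [ 0.509 -0.335  0.082]
top saucepan 0.6 [307.7 154.4] [ 0.7076 -0.0839  0.082 ]
top mask top_right 0.62 [261.5 207.6] 59 [0.5011 0.0654 0.086 ]
top mask top_right 0.57 [283.1 202.9] 82 [ 0.5233 -0.0086  0.086 ]
top mask top_green 0.64 [305.6 202. ] 88 [ 0.5323 -0.087   0.086 ]
top mask top_green 0.42 [133.8 192.8] 800 [0.5211 0.5172 0.086 ]
hob 0.59 [268.8, 187.6] 10067
scene top_red 0.66 [323.7 200.4] [0.4875 0.1207 0.086 ]
scene top_red 0.5 [257.2 261.4] [ 0.6989 -0.0736  0.086 ]
scene top_left 0.44 [295.2 251.6] [0.6658 0.0334 0.086 ]
scene top_left 0.43 [303.7 204.3] [0.5029 0.0596 0.086 ]
scene top_right 0.64 [279.1 207.2] [ 0.5148 -0.0148  0.086 ]
scene top_green 0.64 [253.6 215.3] [ 0.5451 -0.0904  0.086 ]
scene moka 0.73 [177.3 299. ] [ 0.8137 -0.2843  0.082 ]
scene moka 0.62 [173.6 219.9] [ 0.563  -0.3279  0.082 ]
scene saucepan 0.9 [258.3 262.6] [ 0.7005 -0.0705  0.082 ]
scene mask top_red 0.56 [323.8 201.6] 106 [0.4919 0.1209 0.086 ]
scene mask top_left 0.55 [303.7 205. ] 113 [0.5055 0.0596 0.086 ]
scene mask top_green 0.6 [255.9 213.3] 109 [ 0.5379 -0.0839  0.086 ]
hob 0.63 [299.6, 253.3] 13324
```

View pics/scene.png

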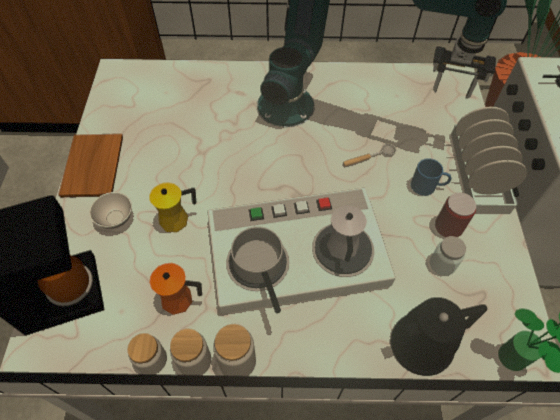

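Both views agree on the moka being on the +y ring. Scene view: red key (324,203), green key (256,213). I'll hover above the keys with the fingers closed and refine with the wrist camera.

step_arm(
  commands=[
    [[-34, -29, 0, 0, 0, 0, 0], [-34, -29, 0, 0, 0, 0, 0], [-34, -29, 0, 0, 0, 0, 0], [-34, -29, 0, 0, 0, 0, 0], [-34, -29, 0, 0, 0, 0, 0], [-34, -29, 0, 0, 0, 0, 0], [-34, -29, 0, 0, 0, 0, 0], [-34, -29, 0, 0, 0, 0, 0], [-34, -29, 0, 0, 0, 0, 0], [-34, -29, 0, 0, 0, 0, 0], [-34, -29, 0, 0, 0, 0, 0], [-34, -29, 0, 0, 0, 0, 0], [-34, -29, 0, 0, 0, 0, 0], [-34, -29, 0, 0, 0, 0, 0], [0, 0, 0, 0, 0, -0.165, 0], [0, 0, 0, 0, 0, -0.165, 0], [0, 0, 0, 0, 0, -0.165, 0], [0, 0, 0, 0, 0, 0, 0], [0, 0, 0, 0, 0, 0, 0]],
  ],
)

```text
time: 3.78
tool_pos: [0.4971, 0.0125, 0.4047]
ee_rot: [3.142, 0.0, -2.918]
wrist_force: [-0.0, 0.3, 0.4]
width: 0.0001
finger_force: 0.0
```

```bash
cat >> h.py <<'E'
def wray(s,o,xy,z):
    K=np.array(s["camera_matrix"]);u=(np.array(xy)-K[:2,2])/[K[0,0],K[1,1]];t=np.hypot(*u)
    d=np.r_[u*np.sin(t)/t,np.cos(t)]*[1,-1,-1]
    T=np.array(s["tool_from_camera"]);R=Ro.from_euler("xyz",o["ee_rot"]).as_matrix()
    e=R@T[:3,3]+o["tool_pos"];d=R@T[:3,:3]@d
    return e+d*(z-e[2])/d[2]
E
python3 - <<'E'
from h import *
o=robot.get_obs();s=eyes.snapshot("wrist");cv2.imwrite("pics/w1.png",s["color"][:,:,::-1])
print(o["time"],o["tool_pos"],o["ee_rot"],o["width"],o["wrist_force"]);print(s["camera_matrix"],s["tool_from_camera"])
for q in["top_red","top_left","top_right","top_green"]:
    for f in(models.tip_of,models.masks_of):
        for r in f(s,q)[:2]:print(q,f.__name__,round(r["confidence"],2),np.round(r["xy"],1),wray(s,o,r["xy"],.086).round(4))
E
```

```text
3.775 [0.49712877 0.0124752  0.40471498] [ 3.14150518e+00  1.58720390e-04 -2.91762102e+00] 7.769445371165918e-05 [-0.01007608  0.33602461  0.35262754]
[[325.1922621    0.         283.66907987]
 [  0.         325.1922621  206.46840919]
 [  0.           0.           1.        ]] [[-6.72148570e-04  9.70422101e-01  2.41413531e-01  6.98356638e-02]
 [ 9.99999761e-01  6.90839481e-04  7.21794314e-06 -2.14943802e-04]
 [-1.59773547e-04  2.41413479e-01 -9.70422334e-01  2.01052038e-02]
 [ 0.00000000e+00  0.00000000e+00  0.00000000e+00  1.00000000e+00]]
top_red call 0.77 [392.6 221.1] [0.4922 0.1224 0.086 ]
top_red call 0.76 [391.5 218.9] [0.4903 0.1205 0.086 ]
top_left call 0.93 [321.2 220.9] [0.5075 0.0517 0.086 ]
top_left call 0.79 [321.2 216.8] [0.5035 0.0506 0.086 ]
top_left call 0.58 [511.  63.] [0.2902 0.2186 0.086 ]
top_right call 0.63 [250.1 216.5] [ 0.5183 -0.0159  0.086 ]
top_right call 0.64 [247.7 211.6] [ 0.5141 -0.0191  0.086 ]
top_right call 0.63 [509.7  62.3] [0.2902 0.2166 0.086 ]
top_green call 0.64 [181.7 213.9] [ 0.5311 -0.0829  0.086 ]
top_green call 0.8 [183.3 211.5] [ 0.5283 -0.0816  0.086 ]
```

View pics/w1.png

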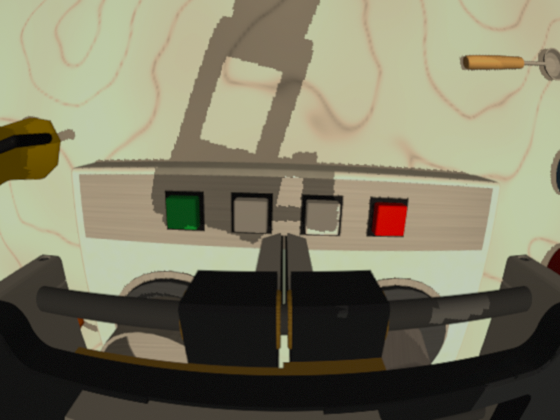

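The wrist view shows green (184,212), right white (251,214), left white (322,216) and red (390,219). Moving above red.

step_arm(
  commands=[
    [[-5, 36, 0, 0, 0, 0, 0], [-5, 36, 0, 0, 0, 0, 0], [-6, 35, 0, 0, 0, 0, 0], [0, 0, 30, 0, 0, 0, 0], [0, 0, 30, 0, 0, 0, 0], [0, 0, 30, 0, 0, 0, 0], [0, 0, 14, 0, 0, 0, 0], [0, 0, 0, 0, 0, 0, 0], [0, 0, 0, 0, 0, 0, 0]],
  ],
)

```text
time: 5.35
tool_pos: [0.4892, 0.1203, 0.3021]
ee_rot: [-3.141, 0.002, -2.916]
wrist_force: [0.5, -0.2, 0.1]
width: 0.0003
finger_force: 0.0
```

Run:
```python
from h import *
o=robot.get_obs();s=eyes.snapshot("wrist");cv2.imwrite("pics/w2.png",s["color"][:,:,::-1])
for q in["top_red","top_left","top_right","top_green"]:
        for r in models.tip_of(s,q)[:1]+models.masks_of(s,q)[:1]:print(q,round(r["confidence"],2),np.round(r["xy"],1),wray(s,o,r["xy"],.086).round(4))
```

```text
top_red 0.79 [285.6 240. ] [0.4905 0.1216 0.086 ]
top_red 0.78 [286.  224.4] [0.4803 0.1195 0.086 ]
top_left 0.76 [176.6 237.6] [0.5059 0.051  0.086 ]
top_left 0.78 [181.  232.4] [0.5015 0.0536 0.086 ]
top_right 0.64 [ 89.9 229.9] [ 0.5176 -0.0172  0.086 ]
top_right 0.97 [ 94.4 224.9] [ 0.5127 -0.0133  0.086 ]
top_green 0.82 [ 26.  225.2] [ 0.5312 -0.0847  0.086 ]
top_green 0.9 [ 31.6 219.5] [ 0.5245 -0.0776  0.086 ]
```

View pics/w2.png

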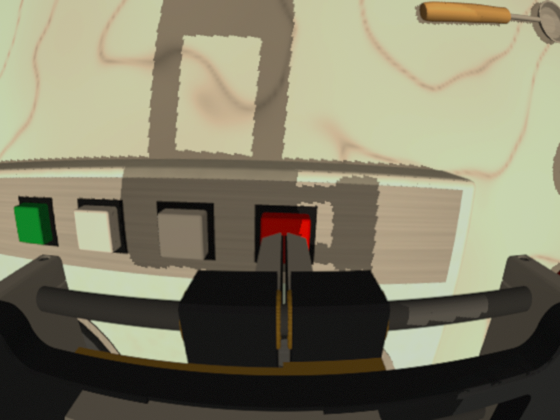

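The tips (about 285,240) sit over the red key, with the gripper clear of everything else. Pressing slowly.

step_arm(
  commands=[
    [[0, 0, 6, 0, 0, 0, 0], [0, 0, 5, 0, 0, 0, 0], [0, 0, 3, 0, 0, 0, 0], [0, 0, 2, 0, 0, 0, 0], [0, 0, 2, 0, 0, 0, 0], [0, 0, 2, 0, 0, 0, 0], [0, 0, 2, 0, 0, 0, 0], [0, 0, 0, 0, 0, 0, 0]],
  ],
)

```text
time: 6.8
tool_pos: [0.4889, 0.1203, 0.2784]
ee_rot: [3.142, 0.001, -2.915]
wrist_force: [-0.1, -0.9, 0.8]
width: 0.0007
finger_force: 0.2
```

step_arm(
  commands=[
    [[0, 0, 2, 0, 0, 0, 0], [0, 0, 1, 0, 0, 0, 0]],
  ],
)

```text
time: 7.05
tool_pos: [0.4889, 0.1203, 0.2758]
ee_rot: [3.142, 0.001, -2.915]
wrist_force: [-0.5, -0.0, 3.4]
width: 0.0005
finger_force: 1.4
```

step_arm(
  commands=[
    [[0, 0, -14, 0, 0, 0, 0], [0, 0, -14, 0, 0, 0, 0], [0, -24, 0, 0, 0, 0, 0], [0, -24, 0, 0, 0, 0, 0], [0, -22, 0, 0, 0, 0, 0], [0, 0, 0, 0, 0, 0, 0]],
  ],
)

```text
time: 7.8
tool_pos: [0.5049, 0.0512, 0.3047]
ee_rot: [-3.141, 0.002, -2.918]
wrist_force: [-0.4, 0.1, -0.2]
width: 0.0006
finger_force: 0.0
```

Run:
```python
from h import *
o=robot.get_obs();s=eyes.snapshot("wrist");cv2.imwrite("pics/w3.png",s["color"][:,:,::-1])
for q in["top_red","top_left","top_green"]:
        for r in models.tip_of(s,q)[:1]:print(q,round(r["confidence"],2),np.round(r["xy"],1),wray(s,o,r["xy"],.086).round(4))
```

```text
top_red 0.58 [384.6 233.5] [0.4886 0.1161 0.086 ]
top_left 0.62 [286.8 236.2] [0.5043 0.0528 0.086 ]
top_green 0.78 [ 94.7 228.3] [ 0.5317 -0.0838  0.086 ]
```

View pics/w3.png

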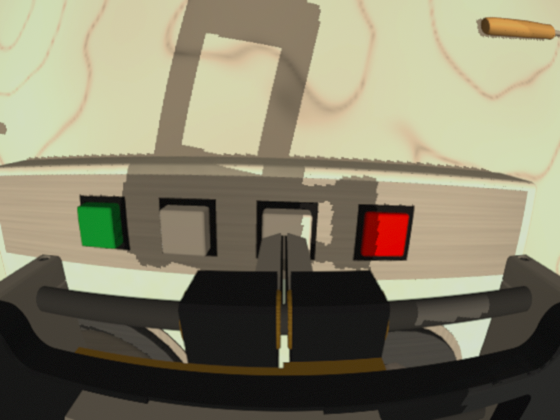

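The red key (385,233) is visibly sunk and the tips are over the left white key (287,236). From 0.3047 I go down 29 mm.

step_arm(
  commands=[
    [[0, 0, 7, 0, 0, 0, 0], [0, 0, 6, 0, 0, 0, 0], [0, 0, 3, 0, 0, 0, 0], [0, 0, 2, 0, 0, 0, 0], [0, 0, 2, 0, 0, 0, 0], [0, 0, 2, 0, 0, 0, 0], [0, 0, 2, 0, 0, 0, 0], [0, 0, 2, 0, 0, 0, 0], [0, 0, 2, 0, 0, 0, 0], [0, 0, 1, 0, 0, 0, 0]],
  ],
)

```text
time: 9.25
tool_pos: [0.5044, 0.0521, 0.2745]
ee_rot: [3.141, -0.0, -2.915]
wrist_force: [-2.1, 0.6, 3.7]
width: 0.0
finger_force: 1.4
```

step_arm(
  commands=[
    [[0, 0, -15, 0, 0, 0, 0], [0, 0, -15, 0, 0, 0, 0], [0, 0, 0, 0, 0, 0, 0], [1, -28, 0, 0, 0, 0, 0], [1, -28, 0, 0, 0, 0, 0], [1, -28, 0, 0, 0, 0, 0], [1, -28, 0, 0, 0, 0, 0], [0, -27, 0, 0, 0, 0, 0], [0, 0, 0, 0, 0, 0, 0], [0, 0, 0, 0, 0, 0, 0]],
  ],
)

```text
time: 10.5
tool_pos: [0.5316, -0.0839, 0.3045]
ee_rot: [3.141, -0.0, -2.915]
wrist_force: [-0.5, 1.0, -0.1]
width: 0.0005
finger_force: 0.0
```

Run:
```python
from h import *
o=robot.get_obs();s=eyes.snapshot("wrist");cv2.imwrite("pics/w4.png",s["color"][:,:,::-1])
for q in["top_red","top_left","top_right","top_green"]:
        for r in models.tip_of(s,q)[:1]:print(q,round(r["confidence"],2),np.round(r["xy"],1),wray(s,o,r["xy"],.086).round(4))
```

```text
top_red 0.92 [533.  233.8] [0.4886 0.1146 0.086 ]
top_left 0.85 [465.5 235. ] [0.5029 0.0446 0.086 ]
top_right 0.94 [381.5 237.2] [ 0.5176 -0.0202  0.086 ]
top_green 0.76 [279.7 237. ] [ 0.532  -0.0864  0.086 ]
```

View pics/w4.png

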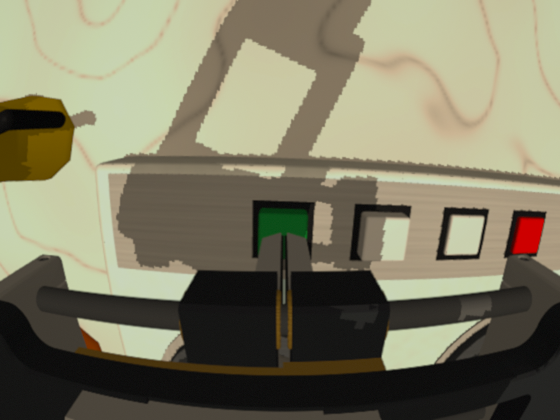

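The left white (465,235) and red (533,234) keys are sunk, the right white (381,237) is up, and the tips are on the green key (281,235). Pressing green, then lifting.

step_arm(
  commands=[
    [[0, 0, 7, 0, 0, 0, 0], [0, 0, 6, 0, 0, 0, 0], [0, 0, 3, 0, 0, 0, 0], [0, 0, 2, 0, 0, 0, 0], [0, 0, 2, 0, 0, 0, 0], [0, 0, 2, 0, 0, 0, 0], [0, 0, 2, 0, 0, 0, 0], [0, 0, 2, 0, 0, 0, 0], [0, 0, 2, 0, 0, 0, 0], [0, 0, 1, 0, 0, 0, 0]],
  ],
)

```text
time: 12.0
tool_pos: [0.5318, -0.0843, 0.2756]
ee_rot: [-3.141, 0.0, -2.915]
wrist_force: [-0.8, 0.2, 3.2]
width: 0.0005
finger_force: 1.4
```

step_arm(
  commands=[
    [[0, 0, -15, 0, 0, 0, 0], [0, 0, -25, 0, 0, 0, 0], [0, 0, -40, 0, 0, 0, 0], [0, 0, -40, 0, 0, 0, 0], [0, 0, 0, 0, 0, 0, 0], [0, 0, 0, 0, 0, 0, 0]],
  ],
)

```text
time: 12.75
tool_pos: [0.5316, -0.0842, 0.3951]
ee_rot: [3.141, -0.001, -2.915]
wrist_force: [-0.2, -0.5, -0.0]
width: 0.0001
finger_force: 0.0
```

Run:
```python
from h import *
s=eyes.snapshot("wrist");im=s["color"][:,:,::-1][130:300,130:560];cv2.imwrite("pics/w5.png",cv2.resize(im,(800,316)))
```

```text
(no output)
```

View pics/w5.png

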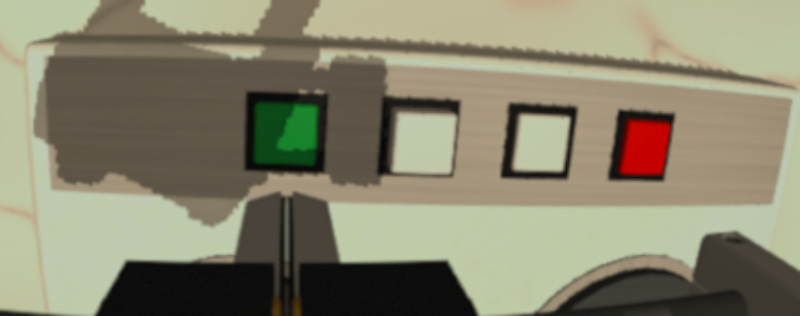

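The crop shows green (285,132), left white (541,140) and red (646,147) sunk in their frames, with the right white (424,140) still up. Handing in.

```bash
python3 -c "
from bench import robot
print(robot.close_job())"
```

```text
the job is handed in; nothing more can be done
None
```

I pressed the red, left white (moka side) and green keys in that order, each about 9–10 mm down at under 5 N; the right white key looked still up in the last picture, nothing was touched besides the three keys, and the job is handed in (no verdict came back).

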